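# Set the filter slide to its middle window

## Task

Set the filter changer to its middle window: with the fingertips, push the sprung slide by its black thumb rest all the way in to the far stop, then let go of it so that it comes back on its spring and catches against the stop pin in the middle position. Finish clear of it, and leave the drum, bottle, carton and lens ring standing where they are.

Things in the scene. Friction and masses are not known exactly. Their poses are not given: they have to be found in the camera images.
- changer: White metal frame fixed to the table, 264 (x) by 110 (y) mm. Origin: on its underside, 130 mm from the rear end, centred in y; the slide is pushed along its +x. Two side rails 30 mm high, inner faces at y = -42 and 42 mm; a bridge 40 mm high at x = 20 to 80 mm, its black port collar 54 mm high. A 60 mm wide aluminium slide runs between the rails. Nothing stands behind (-x of) the thumb rest.
- filter_slide (a joint): Travel of the slide along the changer's +x, m. 0 = at rest (start), 0.060 = far stop. A spring drives it back to 0 (4 N at rest, 7 N at the far stop, about 2 N more while its side tooth passes the stop pin, 0.006 to 0.030). Let go beyond 0.032 it comes back by itself, is caught at 0.030 (middle position) and stays; let go earlier it returns to 0.
- thumb_face (a point): Centre of the upright pushing face of the black thumb rest on the slide's rear end; moves with the slide. At travel 0 it lies at x = -110, y = 0, z = 45 mm in the changer's frame; same axes as the changer. The face looks to -x, is 52 mm wide and reaches from 22 to 60 mm above the table (clear of the rails above 30 mm); beyond it the rest slopes down to the slide.
- stop_pin (a joint): Sprung steel stop pin, 8 mm across, lying level in the +y side rail at x = -20 mm, with an 18 mm steel knob outside the rail. 0 = reaching fully into the slide's path; up to about 0.009 m = pushed outwards by the slide's tooth as it passes. Springs back to 0 by itself; needs no touching.
- swab_drum: Loose round stainless steel swab drum with lid, 92 mm across, 63 mm high; origin at the centre of its underside. Not to be moved.
- drop_bottle: Loose white eye-drop bottle, 30 mm across, 72 mm high; origin at the centre of its underside. Not to be moved.
- carton: Loose plain paper carton 95 x 50 x 34 mm, lying flat; origin at the centre of its underside. Not to be moved.
- lens_ring: Loose dark steel trial-lens ring lying flat, 38 mm across, 7 mm high; origin at the centre of its underside. Not to be moved.

How it is judged:
By the outcome, as a careful person would: the job done as asked, in the order asked, and still so for the second after the job is handed in, with the robot touching nothing.
It also fails if it takes over 40 s, if anything falls off the work surface, if the arm or the gripper's body presses on something with over 40 N, if the wrist force passes 120 N, or if a joint passes its speed limit or range.

## Robot

A 6-joint arm with a two-finger parallel gripper is mounted at the origin on the work surface. World frame = base frame: x ahead of the robot, y to its left, z up, the work surface at z = 0. Lengths are in m, angles in rad, forces in N, time in s.
With the tool pointing down it reaches from about 0.25 to 0.725 m from the base axis. Payload 4 kg.
Tool frame: the origin (TCP) lies midway between the tips of the shut fingers; the grasp point (between the pads) lies 19 mm behind it; x points along the fingers, y is the direction in which the jaws open and shut, and the axes are right-handed (so a half turn about x gives the same grasp; the last joint's range is limited). The gripper opens to 85 mm and grips with 20 to 120 N. Pads are 22 mm wide; open, the fingers measure 114 mm over their backs; the gripper's body (76 mm by 85 mm) begins 54 mm behind the grasp point. The pads swing forward as they close: fully open they stand 13 mm farther back than shut.
Start: joints at [-1.179, 0.241, 0.005, 1.335, 0, 1.571], TCP at [0.191, -0.462, 0.203] pointing down, gripper open.
Joint ranges: [-2.72, 2.72], [-1.05, 1.87], [-1.09, 1.28], [-1.99, 2.15], [-1.42, 1.44], [-3.14, 3.14]. Speed limits (rad/s): [2.79, 2.79, 3.14, 3.14, 3.14, 3.14].

## Interface

Orientations are given as a unit quaternion [x, y, z, w].
In Python, from cell import manip gives the robot as it stands.
- The arm moves only by the tool apply_moves, never from a script. Its argument "plan" is a list of rows, each an object of numbers: "tx", "ty", "tz": the shift along the tool's x, y, z in m; "rx", "ry", "rz": the turn, a rotation vector about the tool's x, y, z in degrees; "fingers": the opening, from -1 (shut) to 1 (fully open). A call has 1 to 12 rows; each row shifts and turns the commanded pose from where the row before left it, along the tool's axes as they then stand; what a row does not reach is not made up. A row lasts 1/12 s, in which the tool goes at most 41.7 mm and 7.16 degrees, less where a joint would pass 70% of its speed; a pose out of reach is approached as far as the arm can. A call with a gripper value outside its range is refused whole. The fingers move at their own pace and stop on an object; "newtons" is the grip in N (left out, the last holds). Time passes only in rows, so rows that do not move let the fingers close. It gives the time, the measured TCP pose, the force and the opening at its end, in the units of the state.
- manip.state(): the state, without advancing time (a new reading comes with each control period).
- manip.capture(name): name is "side" or "top" or "wrist"; returns the picture (480x640x3 uint8, red, green, blue); there is no depth.
- manip.calibration(name): a dict with "camera_matrix" (3x3 intrinsics, pixels), "position" and "rotation" of the camera in the world. Camera axes: x right, y down, z forward; pixel columns grow to the right and rows downward; lengths in m; the calibration is good to about 2 mm. A picture is of the moment at which its call begins: read the wrist's pose just before it. calibration takes no time and is no camera call; for the wrist camera it gives the pose at the moment of the call.
- manip.close_job(): hands the job in, once; it reports no verdict.
The state is a dict: "t": time; "joints": joint angles; "qvel": joint speeds; "tau": joint torques, N m; "position": TCP position; "ee_rot": TCP orientation; "contact_force": force on the tool from outside, world axes, zero at the start; "moment": the same for the moment, N m; "finger_gap": finger opening in m.
Only numpy, scipy, OpenCV 4.12 (cv2) and the standard library are available. Lean on these libraries where they do the work, as an engineer would, in place of code of your own. Each camera call takes 0.05 s, during which the arm holds its last target. There are 200 camera calls.

## Working session

There is one attempt and no reset: what is moved stays moved. The work goes in short steps, Python scripts to look and compute and a tool call to move; the robot and the scene stay as the last step left them, time stands still between calls to the robot, and variables do not carry over. Pictures are saved under pics/ and viewed, about 8 in all and at most 12, crops included, and the job is handed in when it is done.

Besides the shell and the picture viewer there is one more tool, called by a JSON object that holds its "name" and its "arguments", one argument or row to a line. apply_moves: Moves the arm, as the interface text tells. Its arguments: {"type":"object","properties":{"plan":{"type":"array","items":{"type":"object","properties":{"tx":{"type":"number"},"ty":{"type":"number"},"tz":{"type":"number"},"rx":{"type":"number"},"ry":{"type":"number"},"rz":{"type":"number"},"fingers":{"type":"number"}}}},"newtons":{"type":"number"}},"required":["plan"]}

```bash
mkdir -p pics
python3 - <<'E'
from cell import manip
import cv2,numpy as np
for n in ("top","side"):
    cv2.imwrite(f"pics/{n}0.png",manip.capture(n)[:,:,::-1])
    c=manip.calibration(n);print(n,np.round(c["camera_matrix"],1).tolist(),np.round(c["position"],4),np.round(c["rotation"],4).tolist())
print(manip.state())
E
```

```text
top [[486.2, 0.0, 318.1], [0.0, 486.2, 238.4], [0.0, 0.0, 1.0]] [0.4164 0.0654 0.7557] [0.7123, -0.6983, 0.0524, -0.0475]
side [[607.3, 0.0, 322.5], [0.0, 607.3, 237.1], [0.0, 0.0, 1.0]] [0.406  0.5808 0.5641] [-0.1267, 0.9012, -0.4115, 0.0487]
{'t': 0.1, 'joints': array([-1.17899831e+00,  2.41332432e-01,  3.84390518e-03,  1.33521129e+00,
       -2.93266863e-07,  1.57077324e+00]), 'qvel': array([-2.40482233e-03, -3.12511156e-03,  2.93949161e-03,  2.17256546e-04,
        1.69614278e-05, -4.07222799e-04]), 'tau': array([-2.27932705e-04, -3.73136330e+01,  2.53010756e+01,  1.08291980e-02,
       -8.47839431e-06, -1.78650321e-06]), 'position': array([ 0.19068432, -0.46152874,  0.2023989 ]), 'ee_rot': array([-0.69344901, -0.13830526,  0.69371119, -0.13698507]), 'contact_force': array([-0.16905191,  0.33807768, -0.12381273]), 'moment': array([ 0.01740418,  0.01292639, -0.04160053]), 'finger_gap': 0.08561933197239134}
```

View pics/top0.png

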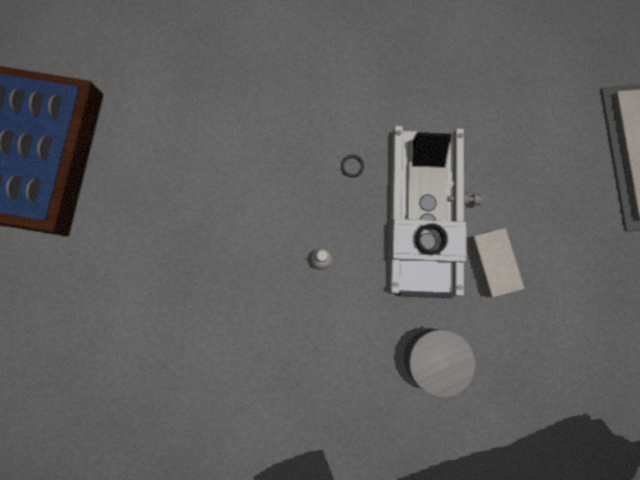

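View pics/side0.png

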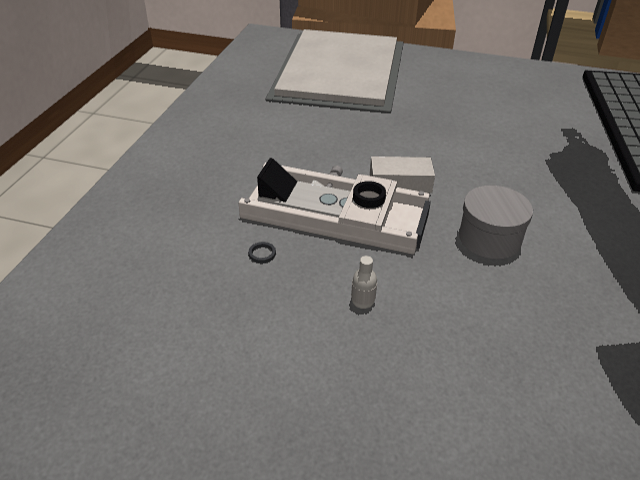

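Top view: the changer's thumb rest (432,150) is on the end away from the robot, so the slide is pushed towards the base. The knob is at (474,200), lens ring (352,166), bottle (320,258), carton (498,263) and drum (442,363). Next is a zoomed crop so I can fit the pose.

Run:
```python
import cv2
a=cv2.imread("pics/top0.png")[110:310,330:540]
b=cv2.resize(a,None,fx=3,fy=3,interpolation=cv2.INTER_CUBIC)
cv2.imwrite("pics/crop.png",b)
```

```text
(no output)
```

View pics/crop.png

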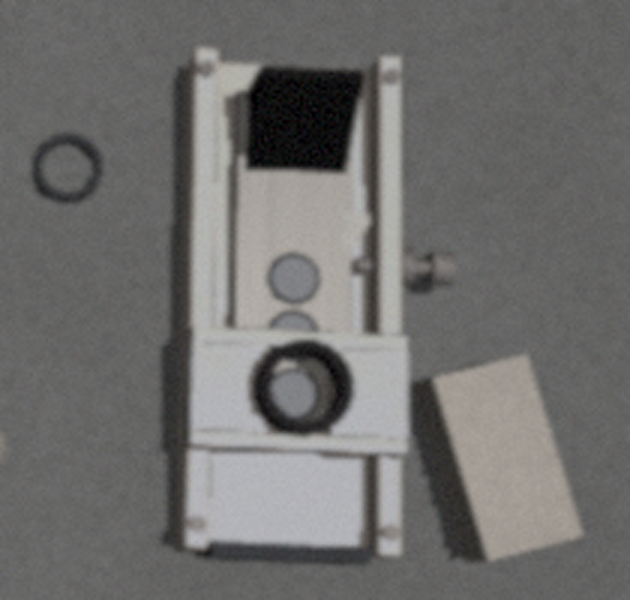

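```bash
cat > h.py <<'E'
from cell import manip
import numpy as np
from scipy.spatial.transform import Rotation as R
from scipy.optimize import least_squares
def proj(P,n):
    c=manip.calibration(n); q=np.array(c["rotation"]); Rm=R.from_quat(q).as_matrix() if q.size==4 else q
    p=(np.asarray(P)-c["position"])@Rm; p=p@np.array(c["camera_matrix"]).T; return p[:,:2]/p[:,2:]
def toworld(s,P):
    P=np.asarray(P,float); c,k=np.cos(s[2]),np.sin(s[2])
    return np.c_[s[0]+c*P[:,0]-k*P[:,1],s[1]+k*P[:,0]+c*P[:,1],P[:,2]]
E
python3 - <<'E'
from h import *
M=np.array([[-130,-42,30],[-130,42,30],[134,-42,30],[134,42,30],[-110,-26,60],[-110,26,60],[20,-55,40],[20,55,40],[50,0,54]])/1e3
px=np.array([[218,48],[378,57],[208,548],[378,555],[263,70],[362,73],[192,330],[408,340],[303,388]])/3+[330,110]
f=lambda s:(proj(toworld(s,M),"top")-px).ravel()
r=least_squares(f,[.45,-.1,np.pi],loss="soft_l1");s=r.x
print(s,np.degrees(s[2]));print(np.round(f(s).reshape(-1,2),1).tolist())
print("thumb",toworld(s,[[-.11,0,.045],[-.05,0,.045]]))
print("side px",proj(toworld(s,M[[0,4,5,8]]),"side").round(0).tolist())
# others
def back(u,v,z):
    return least_squares(lambda p:(proj([[p[0],p[1],z]],"top")-[u,v]).ravel(),[.45,0]).x
for n,u,v,z in(("ring",352,166,.007),("bottle",321,257,.072),("carton",498.5,262.5,.034),("drum",442,363,.063)):print(n,back(u,v,z))
print(R.from_quat(manip.state()["ee_rot"]).as_matrix().round(3))
E
```

```text
[ 0.56816309 -0.10583204  3.11729688] 178.60795465573142
[[-0.1, 0.4], [0.3, -0.2], [-0.2, 3.8], [-0.3, 4.0], [-1.1, -1.1], [0.7, -0.5], [-0.8, -0.7], [0.5, -0.7], [0.9, 0.2]]
thumb [[ 0.67813063 -0.10850431  0.045     ]
 [ 0.61814834 -0.10704671  0.045     ]]
side px [[241.0, 196.0], [257.0, 175.0], [270.0, 156.0], [370.0, 189.0]]
ring [0.64047315 0.00963898]
bottle [0.48738666 0.05704548]
carton [ 0.48840385 -0.20864757]
drum [ 0.3435522  -0.11413734]
[[-0.001  0.382 -0.924]
 [ 0.002 -0.924 -0.382]
 [-1.    -0.002  0.   ]]
```

The fit is good, and the side view agrees with it. I'll shut the fingers and travel high to behind the thumb rest.

{"name": "apply_moves", "arguments": {
  "plan": [
    {"ty": -0.0054,"tz": -0.0254,"fingers": -1},
    {"ty": -0.0054,"tz": -0.0254,"fingers": -1},
    {"ty": -0.0054,"tz": -0.0254,"fingers": -1},
    {"ty": -0.0054,"tz": -0.0254,"fingers": -1},
    {"ty": -0.0054,"tz": -0.0254,"fingers": -1},
    {"ty": -0.0054,"tz": -0.0254,"fingers": -1},
    {"ty": -0.0054,"tz": -0.0254,"fingers": -1},
    {"ty": -0.0054,"tz": -0.0254,"fingers": -1},
    {"ty": -0.0054,"tz": -0.0254,"fingers": -1},
    {"ty": -0.0054,"tz": -0.0254,"fingers": -1},
    {"ty": -0.0054,"tz": -0.0254,"fingers": -1},
    {"ty": -0.0054,"tz": -0.0254,"fingers": -1}
  ]
}}

```text
validation failed for argument at $.pl...
```

{"name": "apply_moves", "arguments": {
  "plan": [
    {"ty": -0.0054,"tz": -0.0254,"fingers": -1},
    {"ty": -0.0054,"tz": -0.0254,"fingers": -1},
    {"ty": -0.0054,"tz": -0.0254,"fingers": -1},
    {"ty": -0.0054,"tz": -0.0254,"fingers": -1},
    {"ty": -0.0054,"tz": -0.0254,"fingers": -1},
    {"ty": -0.0054,"tz": -0.0254,"fingers": -1},
    {"ty": -0.0054,"tz": -0.0254,"fingers": -1},
    {"ty": -0.0054,"tz": -0.0254,"fingers": -1},
    {"ty": -0.0054,"tz": -0.0254,"fingers": -1},
    {"ty": -0.0054,"tz": -0.0254,"fingers": -1},
    {"ty": -0.0054,"tz": -0.0254,"fingers": -1},
    {"ty": -0.0054,"tz": -0.0254,"fingers": -1}
  ]
}}

```text
validation failed for argument at $.pl...
```

{"name": "apply_moves", "arguments": {
  "plan": [
    {"rx": 6},
    {"rx": 6},
    {"rx": 6},
    {"rx": 6},
    {},
    {}
  ]
}}

```text
validation failed for argument at $.pl...
```

Run:
```python
from h import *
s=manip.state();print(s["t"],s["position"],s["joints"].round(3),s["contact_force"],s["finger_gap"]);print(R.from_quat(s["ee_rot"]).as_matrix().round(3))
```

```text
0.1 [ 0.19068432 -0.46152874  0.2023989 ] [-1.179  0.241  0.004  1.335 -0.     1.571] [-0.16905191  0.33807768 -0.12381273] 0.08561933197239134
[[-0.001  0.382 -0.924]
 [ 0.002 -0.924 -0.382]
 [-1.    -0.002  0.   ]]
```

The calls were refused and nothing moved. The rows may need every key, so I'll test with one row.

{"name": "apply_moves", "arguments": {
  "plan": [
    {"tx": 0,"ty": -0.0054,"tz": -0.0254,"rx": 0,"ry": 0,"rz": 0,"fingers": -1}
  ]
}}

```text
t: 0.18
position: [0.2101, -0.4487, 0.2025]
ee_rot: [-0.693, -0.136, 0.695, -0.136]
contact_force: [0.4, -0.1, -0.1]
finger_gap: 0.0755
```

{"name": "apply_moves", "arguments": {
  "plan": [
    {"tx": 0,"ty": -0.0054,"tz": -0.0254,"rx": 0,"ry": 0,"rz": 0,"fingers": -1},
    {"tx": 0,"ty": -0.0054,"tz": -0.0254,"rx": 0,"ry": 0,"rz": 0,"fingers": -1},
    {"tx": 0,"ty": -0.0054,"tz": -0.0254,"rx": 0,"ry": 0,"rz": 0,"fingers": -1},
    {"tx": 0,"ty": -0.0054,"tz": -0.0254,"rx": 0,"ry": 0,"rz": 0,"fingers": -1},
    {"tx": 0,"ty": -0.0054,"tz": -0.0254,"rx": 0,"ry": 0,"rz": 0,"fingers": -1},
    {"tx": 0,"ty": -0.0054,"tz": -0.0254,"rx": 0,"ry": 0,"rz": 0,"fingers": -1},
    {"tx": 0,"ty": -0.0054,"tz": -0.0254,"rx": 0,"ry": 0,"rz": 0,"fingers": -1},
    {"tx": 0,"ty": -0.0054,"tz": -0.0254,"rx": 0,"ry": 0,"rz": 0,"fingers": -1},
    {"tx": 0,"ty": -0.0054,"tz": -0.0254,"rx": 0,"ry": 0,"rz": 0,"fingers": -1},
    {"tx": 0,"ty": -0.0054,"tz": -0.0254,"rx": 0,"ry": 0,"rz": 0,"fingers": -1},
    {"tx": 0,"ty": -0.0054,"tz": -0.0254,"rx": 0,"ry": 0,"rz": 0,"fingers": -1},
    {"tx": 0,"ty": -0.0054,"tz": -0.0254,"rx": 0,"ry": 0,"rz": 0,"fingers": -1}
  ]
}}

```text
t: 1.18
position: [0.4699, -0.2701, 0.2027]
ee_rot: [-0.693, -0.138, 0.694, -0.137]
contact_force: [0.4, -0.6, 0.2]
finger_gap: 0.0001
```

{"name": "apply_moves", "arguments": {
  "plan": [
    {"tx": 0,"ty": -0.0054,"tz": -0.0254,"rx": 0,"ry": 0,"rz": 0,"fingers": -1},
    {"tx": 0,"ty": -0.0054,"tz": -0.0254,"rx": 0,"ry": 0,"rz": 0,"fingers": -1},
    {"tx": 0,"ty": -0.0054,"tz": -0.0254,"rx": 0,"ry": 0,"rz": 0,"fingers": -1},
    {"tx": 0,"ty": -0.0054,"tz": -0.0254,"rx": 0,"ry": 0,"rz": 0,"fingers": -1},
    {"tx": 0,"ty": -0.0054,"tz": -0.0254,"rx": 0,"ry": 0,"rz": 0,"fingers": -1},
    {"tx": 0,"ty": -0.0054,"tz": -0.0254,"rx": 0,"ry": 0,"rz": 0,"fingers": -1},
    {"tx": 0,"ty": -0.0054,"tz": -0.0254,"rx": 0,"ry": 0,"rz": 0,"fingers": -1},
    {"tx": 0,"ty": -0.0054,"tz": -0.0254,"rx": 0,"ry": 0,"rz": 0,"fingers": -1},
    {"tx": 0,"ty": -0.0054,"tz": -0.0254,"rx": 0,"ry": 0,"rz": 0,"fingers": -1},
    {"tx": 0,"ty": -0.0054,"tz": -0.0254,"rx": 0,"ry": 0,"rz": 0,"fingers": -1},
    {"tx": 0,"ty": -0.0054,"tz": -0.0254,"rx": 0,"ry": 0,"rz": 0,"fingers": -1}
  ]
}}

```text
t: 2.1
position: [0.7054, -0.1086, 0.2023]
ee_rot: [-0.693, -0.138, 0.694, -0.138]
contact_force: [1.4, -1.2, 0.6]
finger_gap: 0.0003
```

{"name": "apply_moves", "arguments": {
  "plan": [
    {"tx": 0,"ty": 0,"tz": 0,"rx": 6,"ry": 0,"rz": 0,"fingers": -1},
    {"tx": 0,"ty": 0,"tz": 0,"rx": 6,"ry": 0,"rz": 0,"fingers": -1},
    {"tx": 0,"ty": 0,"tz": 0,"rx": 6,"ry": 0,"rz": 0,"fingers": -1},
    {"tx": 0,"ty": 0,"tz": 0,"rx": 6,"ry": 0,"rz": 0,"fingers": -1},
    {"tx": 0,"ty": 0,"tz": 0,"rx": 0,"ry": 0,"rz": 0,"fingers": -1},
    {"tx": 0,"ty": 0,"tz": 0,"rx": 0,"ry": 0,"rz": 0,"fingers": -1}
  ]
}}

```text
t: 2.6
position: [0.7046, -0.1095, 0.2024]
ee_rot: [-0.707, 0.009, 0.708, 0.009]
contact_force: [0.5, 0.3, 1.3]
finger_gap: -0.0001
```

```bash
cat > st.py <<'E'
from h import *
s=manip.state();print(s["t"],s["position"].round(4),s["joints"].round(3),s["contact_force"].round(2),s["finger_gap"]);print(R.from_quat(s["ee_rot"]).as_matrix().round(3))
E
python3 st.py
```

```text
2.6 [ 0.7046 -0.1095  0.2024] [-0.154  0.713  0.748  1.607  0.     3.012] [0.45 0.27 1.29] -0.00011449338637418735
[[-0.001 -0.024 -1.   ]
 [ 0.    -1.     0.024]
 [-1.    -0.     0.001]]
```

Aligned. I'll go down to just above the rest, a few mm further back, and look before going lower.

{"name": "apply_moves", "arguments": {
  "plan": [
    {"tx": 0.02,"ty": 0,"tz": -0.002,"rx": 0,"ry": 0,"rz": 0,"fingers": -1},
    {"tx": 0.02,"ty": 0,"tz": -0.002,"rx": 0,"ry": 0,"rz": 0,"fingers": -1},
    {"tx": 0.02,"ty": 0,"tz": -0.002,"rx": 0,"ry": 0,"rz": 0,"fingers": -1},
    {"tx": 0.02,"ty": 0,"tz": 0,"rx": 0,"ry": 0,"rz": 0,"fingers": -1},
    {"tx": 0.02,"ty": 0,"tz": 0,"rx": 0,"ry": 0,"rz": 0,"fingers": -1},
    {"tx": 0.02,"ty": 0,"tz": 0,"rx": 0,"ry": 0,"rz": 0,"fingers": -1},
    {"tx": 0,"ty": 0,"tz": 0,"rx": 0,"ry": 0,"rz": 0,"fingers": -1},
    {"tx": 0,"ty": 0,"tz": 0,"rx": 0,"ry": 0,"rz": 0,"fingers": -1}
  ]
}}

```text
t: 3.27
position: [0.7094, -0.1096, 0.0816]
ee_rot: [-0.706, 0.009, 0.708, 0.009]
contact_force: [0.4, -0.7, 0.5]
finger_gap: -0.0002
```

```bash
python3 st.py
python3 - <<'E'
from h import *
import cv2
a=manip.capture("side");b=manip.capture("wrist")
cv2.imwrite("pics/c1.png",np.hstack([cv2.resize(a[60:300,180:480],(400,320)),cv2.resize(b,(400,320))])[:,:,::-1])
E
```

```text
3.2667 [ 0.7094 -0.1096  0.0816] [-0.153  0.754  0.512  1.333  0.     3.014] [ 0.37 -0.68  0.5 ] -0.00019770992467086596
[[-0.004 -0.026 -1.   ]
 [ 0.001 -1.     0.026]
 [-1.    -0.001  0.004]]
```

View pics/c1.png

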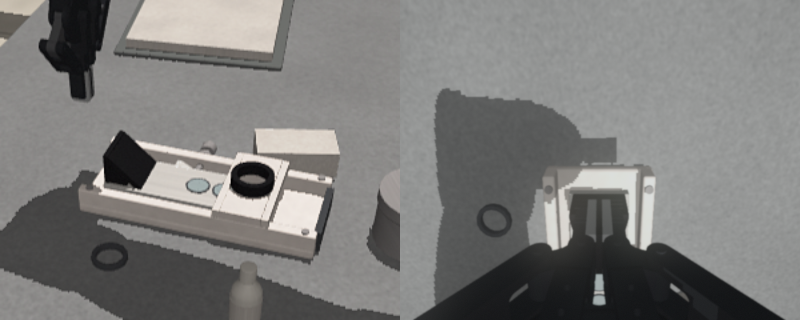

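The fingers (82,95 in the left crop) are above and behind the black rest, and centred between the rails in the wrist view. I'll descend behind the face.

{"name": "apply_moves", "arguments": {
  "plan": [
    {"tx": 0.014,"ty": 0,"tz": 0,"rx": 0,"ry": 0,"rz": 0,"fingers": -1},
    {"tx": 0.014,"ty": 0,"tz": 0,"rx": 0,"ry": 0,"rz": 0,"fingers": -1},
    {"tx": 0.012,"ty": 0,"tz": 0,"rx": 0,"ry": 0,"rz": 0,"fingers": -1},
    {"tx": 0,"ty": 0,"tz": 0,"rx": 0,"ry": 0,"rz": 0,"fingers": -1},
    {"tx": 0,"ty": 0,"tz": 0,"rx": 0,"ry": 0,"rz": 0,"fingers": -1}
  ]
}}

```text
t: 3.78
position: [0.7107, -0.1097, 0.0433]
ee_rot: [-0.707, 0.009, 0.707, 0.01]
contact_force: [-0.7, 0.0, 0.5]
finger_gap: 0.0001
```

{"name": "apply_moves", "arguments": {
  "plan": [
    {"tx": 0,"ty": 0,"tz": 0.004,"rx": 0,"ry": 0,"rz": 0,"fingers": -1},
    {"tx": 0,"ty": 0,"tz": 0.004,"rx": 0,"ry": 0,"rz": 0,"fingers": -1},
    {"tx": 0,"ty": 0,"tz": 0.004,"rx": 0,"ry": 0,"rz": 0,"fingers": -1},
    {"tx": 0,"ty": 0,"tz": 0.004,"rx": 0,"ry": 0,"rz": 0,"fingers": -1},
    {"tx": 0,"ty": 0,"tz": 0.004,"rx": 0,"ry": 0,"rz": 0,"fingers": -1},
    {"tx": 0,"ty": 0,"tz": 0.004,"rx": 0,"ry": 0,"rz": 0,"fingers": -1},
    {"tx": 0,"ty": 0,"tz": 0,"rx": 0,"ry": 0,"rz": 0,"fingers": -1},
    {"tx": 0,"ty": 0,"tz": 0,"rx": 0,"ry": 0,"rz": 0,"fingers": -1}
  ]
}}

```text
t: 4.45
position: [0.6866, -0.1091, 0.0434]
ee_rot: [0.707, -0.01, -0.707, -0.01]
contact_force: [0.6, -0.7, -0.2]
finger_gap: -0.0
```

```bash
python3 st.py
python3 - <<'E'
from h import *
import cv2
a=manip.capture("side")
cv2.imwrite("pics/c2.png",cv2.resize(a[100:280,200:470],(800,533))[:,:,::-1])
E
```

```text
4.45 [ 0.6866 -0.1091  0.0434] [-0.158  0.725  0.357  1.202 -0.     3.011] [ 0.6  -0.68 -0.16] -2.8554263395583466e-05
[[ 0.    -0.027 -1.   ]
 [-0.    -1.     0.027]
 [-1.     0.    -0.   ]]
```

View pics/c2.png

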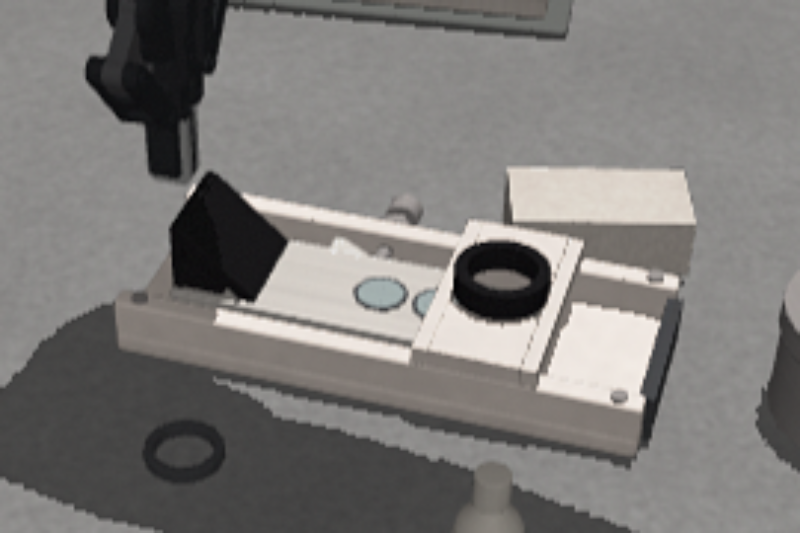

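The fingertip at crop (172,180) looks higher than the reported TCP height of 0.043. I'll check by projection.

Run:
```python
from h import *
s=manip.state();p=s["position"];print(s["t"],p)
for z in(.0,.02,.04):print(((proj([p+[0,0,z]],"side")-[200,100])*800/270).round(0), proj([p+[0,0,z]],"top").round(0))
S=[.56816,-.10583,3.1173]
Q=toworld(S,np.array([[-110,-26,60],[-110,26,60],[-110,-26,22],[-130,-50,30],[134,-50,30],[-130,50,30]])/1e3)
print(((proj(Q,"side")-[200,100])*800/270).round(0))
```

```text
4.5 [ 0.68686972 -0.1091039   0.04340556]
[[175. 217.]] [[432. 131.]]
[[173. 184.]] [[435. 127.]]
[[171. 149.]] [[438. 122.]]
[[170. 222.]
 [208. 165.]
 [174. 285.]
 [117. 293.]
 [655. 403.]
 [191. 183.]]
```

Run:
```python
from h import *
import cv2
p=manip.state()["position"]
a=manip.capture("side").copy();b=manip.capture("top").copy()
f=6
def crop(im,n,u,v):
    c=cv2.resize(im[v:v+90,u:u+66],None,fx=f,fy=f,interpolation=cv2.INTER_NEAREST)[:,:,::-1].copy()
    c=cv2.convertScaleAbs(c,alpha=1.6,beta=20)
    for P,col in((p,(0,0,255)),(p+[0,0,.02],(0,255,0)),(np.array([.678,-.1085,.06]),(255,0,0))):
        q=(proj([P],n)[0]-[u,v]+.5)*f; cv2.circle(c,tuple(int(k) for k in q),4,col,2)
    return c
cv2.imwrite("pics/c3.png",np.hstack([crop(a,"side",225,110),crop(b,"top",400,90)]))
```

```text
(no output)
```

View pics/c3.png

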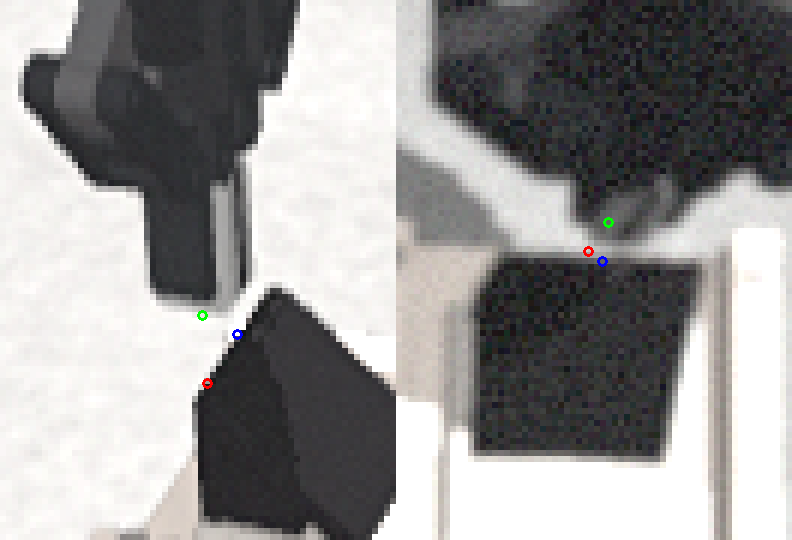

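Both cameras put the real fingertips about 20 mm higher than the reported TCP, with the tip near the green mark. So this attempt passed over the rest without touching it. I'll back off, go 20 mm lower behind the frame and come forward again.

{"name": "apply_moves", "arguments": {
  "plan": [
    {"tx": 0,"ty": 0,"tz": -0.012,"rx": 0,"ry": 0,"rz": 0,"fingers": -1},
    {"tx": 0,"ty": 0,"tz": -0.012,"rx": 0,"ry": 0,"rz": 0,"fingers": -1},
    {"tx": 0,"ty": 0,"tz": 0,"rx": 0,"ry": 0,"rz": 0,"fingers": -1},
    {"tx": 0.01,"ty": 0,"tz": 0,"rx": 0,"ry": 0,"rz": 0,"fingers": -1},
    {"tx": 0.01,"ty": 0,"tz": 0,"rx": 0,"ry": 0,"rz": 0,"fingers": -1},
    {"tx": 0,"ty": 0,"tz": 0,"rx": 0,"ry": 0,"rz": 0,"fingers": -1},
    {"tx": 0,"ty": 0,"tz": 0,"rx": 0,"ry": 0,"rz": 0,"fingers": -1}
  ]
}}

```text
t: 5.18
position: [0.7088, -0.1095, 0.0211]
ee_rot: [-0.706, 0.009, 0.709, 0.01]
contact_force: [-0.0, 0.6, 0.7]
finger_gap: 0.0
```

```bash
python3 st.py
python3 - <<'E'
from h import *
import cv2
p=manip.state()["position"]
a=manip.capture("side").copy();b=manip.capture("top").copy()
f=6
def crop(im,n,u,v):
    c=cv2.resize(im[v:v+90,u:u+66],None,fx=f,fy=f,interpolation=cv2.INTER_NEAREST)[:,:,::-1].copy()
    c=cv2.convertScaleAbs(c,alpha=1.6,beta=20)
    for P,col in((p,(0,0,255)),(p+[0,0,.02],(0,255,0)),(np.array([.678,-.1085,.06]),(255,0,0))):
        q=(proj([P],n)[0]-[u,v]+.5)*f; cv2.circle(c,tuple(int(k) for k in q),4,col,2)
    return c
cv2.imwrite("pics/c4.png",np.hstack([crop(a,"side",225,130),crop(b,"top",400,80)]))
E
```

```text
5.1833 [ 0.7088 -0.1095  0.0211] [-0.153  0.792  0.424  1.207  0.     3.016] [-0.01  0.6   0.68] 2.1837879628067557e-05
[[-0.004 -0.027 -1.   ]
 [ 0.001 -1.     0.027]
 [-1.    -0.001  0.004]]
```

View pics/c4.png

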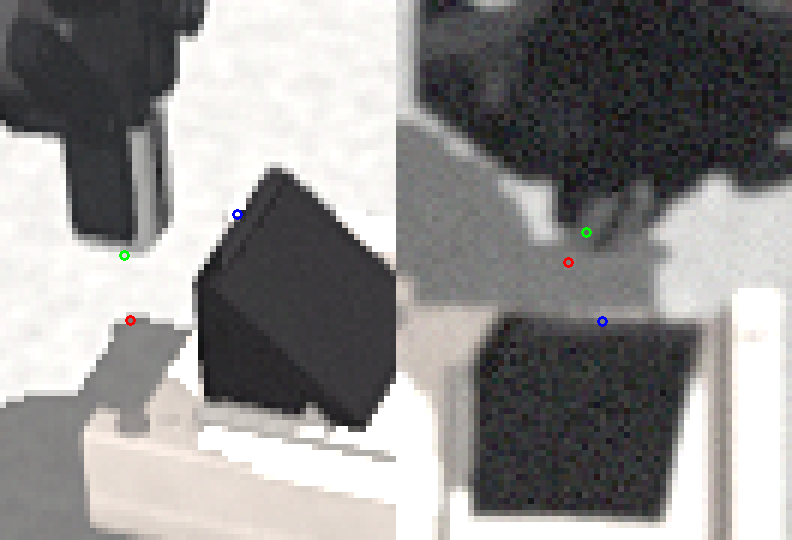

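Now the tip (115,242 side) is below the rest's top edge and behind its face, at about z 0.045 with nothing touching. I'll go 4 mm lower and come forward to contact.

{"name": "apply_moves", "arguments": {
  "plan": [
    {"tx": 0.004,"ty": 0,"tz": 0,"rx": 0,"ry": 0,"rz": 0,"fingers": -1},
    {"tx": 0,"ty": 0,"tz": 0.006,"rx": 0,"ry": 0,"rz": 0,"fingers": -1},
    {"tx": 0,"ty": 0,"tz": 0.005,"rx": 0,"ry": 0,"rz": 0,"fingers": -1},
    {"tx": 0,"ty": 0,"tz": 0.004,"rx": 0,"ry": 0,"rz": 0,"fingers": -1},
    {"tx": 0,"ty": 0,"tz": 0.003,"rx": 0,"ry": 0,"rz": 0,"fingers": -1},
    {"tx": 0,"ty": 0,"tz": 0.003,"rx": 0,"ry": 0,"rz": 0,"fingers": -1},
    {"tx": 0,"ty": 0,"tz": 0.003,"rx": 0,"ry": 0,"rz": 0,"fingers": -1},
    {"tx": 0,"ty": 0,"tz": 0,"rx": 0,"ry": 0,"rz": 0,"fingers": -1}
  ]
}}

```text
t: 5.95
position: [0.6876, -0.1091, 0.0197]
ee_rot: [0.708, -0.01, -0.706, -0.009]
contact_force: [3.0, -0.4, -1.9]
finger_gap: -0.0002
```

Fx is +3 N, which suggests contact with the rest. I'll push on slowly.

{"name": "apply_moves", "arguments": {
  "plan": [
    {"tx": 0,"ty": 0,"tz": 0.004,"rx": 0,"ry": 0,"rz": 0,"fingers": -1},
    {"tx": 0,"ty": 0,"tz": 0.004,"rx": 0,"ry": 0,"rz": 0,"fingers": -1},
    {"tx": 0,"ty": 0,"tz": 0.004,"rx": 0,"ry": 0,"rz": 0,"fingers": -1},
    {"tx": 0,"ty": 0,"tz": 0.004,"rx": 0,"ry": 0,"rz": 0,"fingers": -1},
    {"tx": 0,"ty": 0,"tz": 0.004,"rx": 0,"ry": 0,"rz": 0,"fingers": -1},
    {"tx": 0,"ty": 0,"tz": 0,"rx": 0,"ry": 0,"rz": 0,"fingers": -1}
  ]
}}

```text
t: 6.45
position: [0.6681, -0.1086, 0.0198]
ee_rot: [0.708, -0.01, -0.706, -0.009]
contact_force: [4.5, -0.6, -2.3]
finger_gap: 0.0001
```

```bash
python3 st.py
python3 - <<'E'
from h import *
import cv2
a=manip.capture("side")
cv2.imwrite("pics/c5.png",cv2.resize(a[120:260,210:420],None,fx=3,fy=3)[:,:,::-1])
E
```

```text
6.45 [ 0.6681 -0.1086  0.0198] [-0.161  0.705  0.254  1.116  0.     3.007] [ 4.52 -0.56 -2.29] 0.0001475217307471247
[[ 0.003 -0.027 -1.   ]
 [-0.    -1.     0.027]
 [-1.     0.    -0.003]]
```

View pics/c5.png

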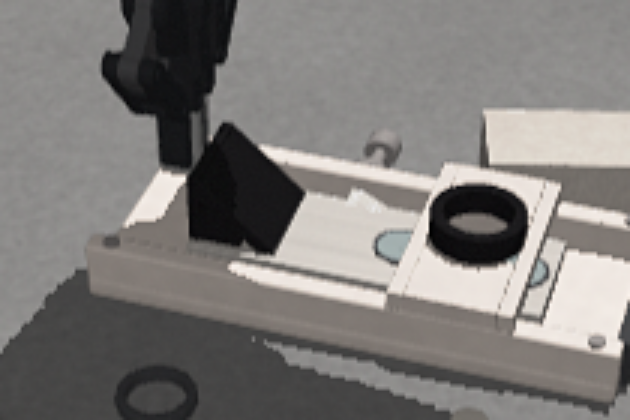

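The fingers are pushing the rest squarely and the slide is moving, about 20 mm so far. On towards the far stop, watching the force.

{"name": "apply_moves", "arguments": {
  "plan": [
    {"tx": 0,"ty": 0,"tz": 0.004,"rx": 0,"ry": 0,"rz": 0,"fingers": -1},
    {"tx": 0,"ty": 0,"tz": 0.004,"rx": 0,"ry": 0,"rz": 0,"fingers": -1},
    {"tx": 0,"ty": 0,"tz": 0.004,"rx": 0,"ry": 0,"rz": 0,"fingers": -1},
    {"tx": 0,"ty": 0,"tz": 0.004,"rx": 0,"ry": 0,"rz": 0,"fingers": -1},
    {"tx": 0,"ty": 0,"tz": 0.004,"rx": 0,"ry": 0,"rz": 0,"fingers": -1},
    {"tx": 0,"ty": 0,"tz": 0.004,"rx": 0,"ry": 0,"rz": 0,"fingers": -1},
    {"tx": 0,"ty": 0,"tz": 0.004,"rx": 0,"ry": 0,"rz": 0,"fingers": -1},
    {"tx": 0,"ty": 0,"tz": 0.004,"rx": 0,"ry": 0,"rz": 0,"fingers": -1},
    {"tx": 0,"ty": 0,"tz": 0.003,"rx": 0,"ry": 0,"rz": 0,"fingers": -1},
    {"tx": 0,"ty": 0,"tz": 0,"rx": 0,"ry": 0,"rz": 0,"fingers": -1}
  ]
}}

```text
t: 7.33
position: [0.6335, -0.1078, 0.0199]
ee_rot: [0.708, -0.01, -0.706, -0.009]
contact_force: [6.7, -0.6, -2.9]
finger_gap: -0.0003
```

{"name": "apply_moves", "arguments": {
  "plan": [
    {"tx": 0,"ty": 0,"tz": 0.002,"rx": 0,"ry": 0,"rz": 0,"fingers": -1},
    {"tx": 0,"ty": 0,"tz": 0,"rx": 0,"ry": 0,"rz": 0,"fingers": -1}
  ]
}}

```text
t: 7.5
position: [0.6319, -0.1078, 0.0199]
ee_rot: [0.709, -0.01, -0.706, -0.009]
contact_force: [7.0, -1.0, -1.8]
finger_gap: -0.0002
```

{"name": "apply_moves", "arguments": {
  "plan": [
    {"tx": 0,"ty": 0,"tz": 0.002,"rx": 0,"ry": 0,"rz": 0,"fingers": -1},
    {"tx": 0,"ty": 0,"tz": 0,"rx": 0,"ry": 0,"rz": 0,"fingers": -1}
  ]
}}

```text
t: 7.67
position: [0.6309, -0.1077, 0.0201]
ee_rot: [0.709, -0.01, -0.705, -0.009]
contact_force: [9.3, -0.1, -3.5]
finger_gap: 0.0001
```

{"name": "apply_moves", "arguments": {
  "plan": [
    {"tx": 0,"ty": 0,"tz": 0.002,"rx": 0,"ry": 0,"rz": 0,"fingers": -1},
    {"tx": 0,"ty": 0,"tz": 0,"rx": 0,"ry": 0,"rz": 0,"fingers": -1}
  ]
}}

```text
t: 7.83
position: [0.631, -0.1077, 0.0204]
ee_rot: [0.711, -0.01, -0.703, -0.009]
contact_force: [13.4, -0.0, -5.7]
finger_gap: 0.0002
```

{"name": "apply_moves", "arguments": {
  "plan": [
    {"tx": 0,"ty": 0,"tz": 0.002,"rx": 0,"ry": 0,"rz": 0,"fingers": -1},
    {"tx": 0,"ty": 0,"tz": 0,"rx": 0,"ry": 0,"rz": 0,"fingers": -1}
  ]
}}

```text
t: 8.0
position: [0.631, -0.1077, 0.0207]
ee_rot: [0.712, -0.01, -0.702, -0.009]
contact_force: [15.9, -1.2, -9.2]
finger_gap: 0.0001
```

The position is stuck at 0.631 while the force climbs from 7 to 16 N, so this is the far stop. I'll let go with a quick straight retreat, then rise.

{"name": "apply_moves", "arguments": {
  "plan": [
    {"tx": 0,"ty": 0,"tz": -0.041,"rx": 0,"ry": 0,"rz": 0,"fingers": -1},
    {"tx": 0,"ty": 0,"tz": -0.041,"rx": 0,"ry": 0,"rz": 0,"fingers": -1},
    {"tx": 0,"ty": 0,"tz": 0,"rx": 0,"ry": 0,"rz": 0,"fingers": -1},
    {"tx": 0,"ty": 0,"tz": 0,"rx": 0,"ry": 0,"rz": 0,"fingers": -1},
    {"tx": -0.02,"ty": 0,"tz": 0,"rx": 0,"ry": 0,"rz": 0,"fingers": -1},
    {"tx": -0.025,"ty": 0,"tz": 0,"rx": 0,"ry": 0,"rz": 0,"fingers": -1},
    {"tx": -0.025,"ty": 0,"tz": 0,"rx": 0,"ry": 0,"rz": 0,"fingers": -1},
    {"tx": -0.025,"ty": 0,"tz": 0,"rx": 0,"ry": 0,"rz": 0,"fingers": -1},
    {"tx": -0.025,"ty": 0,"tz": 0,"rx": 0,"ry": 0,"rz": 0,"fingers": -1},
    {"tx": 0,"ty": 0,"tz": 0,"rx": 0,"ry": 0,"rz": 0,"fingers": -1},
    {"tx": 0,"ty": 0,"tz": 0,"rx": 0,"ry": 0,"rz": 0,"fingers": -1}
  ]
}}

```text
t: 8.92
position: [0.7055, -0.1099, 0.1422]
ee_rot: [0.708, -0.01, -0.706, -0.009]
contact_force: [0.7, 0.4, -0.1]
finger_gap: 0.0002
```

```bash
python3 st.py
python3 - <<'E'
from h import *
import cv2
a=manip.capture("side");b=manip.capture("top")
cv2.imwrite("pics/c6.png",np.hstack([cv2.resize(a[60:340,200:550],(400,320)),cv2.resize(b[90:410,300:540],(300,400))[:320]])[:,:,::-1])
c=b[110:310,330:540]; cv2.imwrite("pics/c6b.png",cv2.resize(b[90:410,300:540],None,fx=1.85,fy=1.85)[:,:,::-1])
S=[.56816,-.10583,3.1173]
for d in(0,.03,.06):print(d,proj(toworld(S,[[-.11+d,-.026,.06],[-.11+d,.026,.06]]),"top").round(1).tolist())
E
```

```text
8.9167 [ 0.7055 -0.1099  0.1422] [-0.154  0.714  0.596  1.449 -0.     3.015] [ 0.66  0.44 -0.09] 0.00024263928935253556
[[ 0.003 -0.027 -1.   ]
 [-0.001 -1.     0.027]
 [-1.     0.001 -0.003]]
0 [[416.6, 132.2], [451.3, 133.8]]
0.03 [[416.3, 151.6], [451.2, 153.2]]
0.06 [[416.0, 171.2], [451.2, 172.7]]
```

View pics/c6.png

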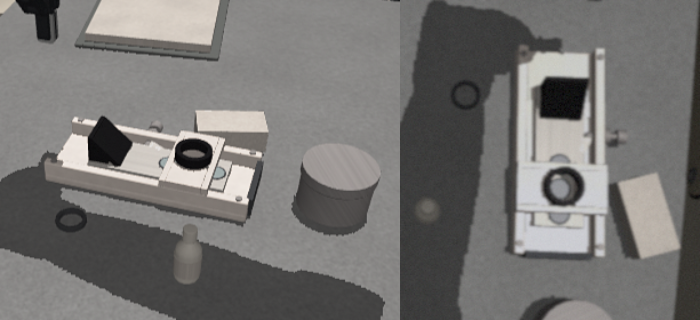

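View pics/c6b.png

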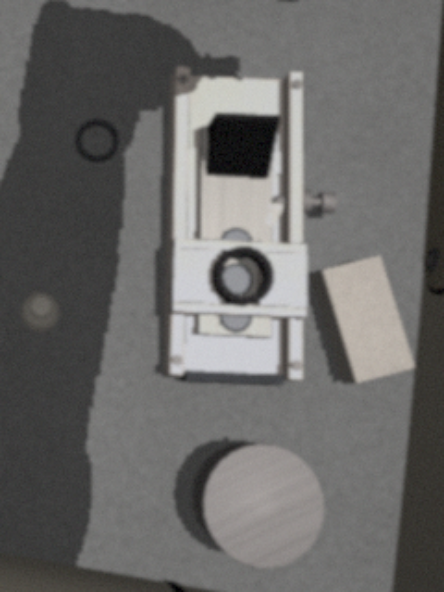

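The rest's top edge is at row 152, and 0.030 travel predicts 151.6–153.2. So the slide has caught in the middle position. Drum (443,363), carton (498,262), ring (352,166) and bottle (321,258) are where they were, and the arm is clear.

```bash
python3 -c "
from cell import manip
print(manip.close_job())"
```

```text
the job is handed in; nothing more can be done
None
```

The filter changer is in its middle window, and the job is handed in after about 9 s of robot time. With shut fingertips I pushed the slide by its thumb rest to the far stop. There the tool stayed at x = 0.631 while the force rose from about 7 to 16 N. I then let go with a quick straight retreat and rose clear.

**Last checks:**
- **Slide:** the top camera shows the thumb rest's edge at row 152. A travel of 0.030 predicts rows 151.6 to 153.2, so it has caught on the stop pin.
- **Other items:** the drum, bottle, carton and lens ring are at their starting pixels to within about 1 px.
- **Robot:** it reads no contact beyond noise, under 1 N.

**What disagreed:**
- **Fingertip height:** the cameras showed the fingertips about 20 to 24 mm higher than the reported tool position. My first approach therefore passed above the rest without touching it. I corrected the height from the images.
- **Changer fit:** the two front rail corners were 4 px off in my fit of the changer's position, which didn't affect the push.
- **Refused calls:** the first three move calls were refused because rows need every key; nothing moved.

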